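# Find the sewing-machine gearbox with the most play

## Task

Working from the left gearbox to the right one (as seen from the robot), rock each hand crank gently by its knob, first clockwise (seen from above) until you feel the drive resist, then anticlockwise until it resists again, to feel how much free play it has; do not force the drive, and leave the crank at that anticlockwise end. Then take the steel ring from the wooden stand and put it down over the upright pin of the gearbox that has the most free play, to mark it for repair, and let go of it. Leave the spool, screwdriver, jar and oil bottle where they are.

Things in the scene. Friction and masses are not known exactly. Their poses are not given: they have to be found in the camera images.
- unit_a: One of three like grey gearboxes fixed to the table (names follow neither place nor play). Housing 110 mm wide, from x = -50 to 115 mm, top 60 mm above the table, on a 185 x 130 mm foot plate; turned by up to 0.3 rad. Origin: on the crank's vertical turning axis at table height; x from the knob's side (near the robot) to the pin's side, y left, z up.
- unit_b: One of three like grey gearboxes fixed to the table (names follow neither place nor play). Housing 110 mm wide, from x = -50 to 115 mm, top 60 mm above the table, on a 185 x 130 mm foot plate; turned by up to 0.3 rad. Origin: on the crank's vertical turning axis at table height; x from the knob's side (near the robot) to the pin's side, y left, z up.
- unit_c: One of three like grey gearboxes fixed to the table (names follow neither place nor play). Housing 110 mm wide, from x = -50 to 115 mm, top 60 mm above the table, on a 185 x 130 mm foot plate; turned by up to 0.3 rad. Origin: on the crank's vertical turning axis at table height; x from the knob's side (near the robot) to the pin's side, y left, z up.
- knob_a (a point): Centre of the top of unit_a's upright black crank knob: 22 mm diameter, from 84 (top of its flat arm, 18 mm wide) to 120 mm above the table, 75 mm from the turning axis, on its -x side. Light drag (0.5 N at the knob) in free play. Free travel of the knob, end to end: 10 to 36 mm, at least 6 mm more on one gearbox than on the next; the crank starts 2 mm or more from either end.
- knob_b (a point): Centre of the top of unit_b's upright black crank knob: 22 mm diameter, from 84 (top of its flat arm, 18 mm wide) to 120 mm above the table, 75 mm from the turning axis, on its -x side. Light drag (0.5 N at the knob) in free play. Free travel of the knob, end to end: 10 to 36 mm, at least 6 mm more on one gearbox than on the next; the crank starts 2 mm or more from either end.
- knob_c (a point): Centre of the top of unit_c's upright black crank knob: 22 mm diameter, from 84 (top of its flat arm, 18 mm wide) to 120 mm above the table, 75 mm from the turning axis, on its -x side. Light drag (0.5 N at the knob) in free play. Free travel of the knob, end to end: 10 to 36 mm, at least 6 mm more on one gearbox than on the next; the crank starts 2 mm or more from either end.
- drive_a (a point): Point on top of the aluminium flange (70 mm diameter, top 72 mm above the table) under unit_a's crank, 18 mm from the axis on its +x side. Still in free play; past either end of it the flange twists with the crank against a stiff spring, 2.3 N per mm at the knob, and springs back when let go. 2 mm at this point (about 20 N at the knob) is forcing the drive.
- drive_b (a point): Point on top of the aluminium flange (70 mm diameter, top 72 mm above the table) under unit_b's crank, 18 mm from the axis on its +x side. Still in free play; past either end of it the flange twists with the crank against a stiff spring, 2.3 N per mm at the knob, and springs back when let go. 2 mm at this point (about 20 N at the knob) is forcing the drive.
- drive_c (a point): Point on top of the aluminium flange (70 mm diameter, top 72 mm above the table) under unit_c's crank, 18 mm from the axis on its +x side. Still in free play; past either end of it the flange twists with the crank against a stiff spring, 2.3 N per mm at the knob, and springs back when let go. 2 mm at this point (about 20 N at the knob) is forcing the drive.
- pin_a (a point): Foot of the upright steel pin of unit_a, on the housing's top (60 mm above the table), 85 mm from the turning axis on the +x side; pin 12 mm diameter, 35 mm tall.
- pin_b (a point): Foot of the upright steel pin of unit_b, on the housing's top (60 mm above the table), 85 mm from the turning axis on the +x side; pin 12 mm diameter, 35 mm tall.
- pin_c (a point): Foot of the upright steel pin of unit_c, on the housing's top (60 mm above the table), 85 mm from the turning axis on the +x side; pin 12 mm diameter, 35 mm tall.
- ring: Plain steel ring (a short tube): outer diameter 42 mm, hole 27 mm, 34 mm tall, about 0.12 kg, standing upright on the wooden stand. Origin: centre of its underside.
- stand: Fixed wooden block 80 x 80 mm, 60 mm tall, beyond either the left or the right gearbox; origin at the centre of its underside.
- tray: Fixed grey tray of bobbins, 90 x 90 mm, 35 mm tall, on the side opposite to the stand; origin at the centre of its underside. Not needed.
- spool: Bystander: loose blue thread spool, 40 mm diameter, 48 mm tall; origin under its centre.
- driver: Bystander: loose screwdriver about 140 mm long lying on the table; origin under its middle.
- jar: Bystander: loose jar, 56 mm diameter, 75 mm tall, at the left or right side; origin under its centre.
- oiler: Bystander: loose white oil bottle, 40 mm diameter, 100 mm tall, at the left or right side; origin under its centre.

How it is judged (in metres and radians):
On the way, in this order (a step that is already met when the one before it is completed fails the run):
1. the left gearbox's crank has been turned clockwise through its free play until the drive resists (about 3 N at the knob) (((world y of unit_a above 0.105 m and y of drive_a in the frame of unit_a below -0.00025 m) or (world y of unit_b above 0.105 m and y of drive_b in the frame of unit_b below -0.00025 m) or (world y of unit_c above 0.105 m and y of drive_c in the frame of unit_c below -0.00025 m))), for 0.05 s.
2. the left gearbox's crank has been turned anticlockwise through its free play until the drive resists (about 3 N at the knob) (((world y of unit_a above 0.105 m and y of drive_a in the frame of unit_a above 0.00025 m) or (world y of unit_b above 0.105 m and y of drive_b in the frame of unit_b above 0.00025 m) or (world y of unit_c above 0.105 m and y of drive_c in the frame of unit_c above 0.00025 m))), for 0.05 s.
3. the middle gearbox's crank has been turned clockwise through its free play until the drive resists (about 3 N at the knob) (((world y of unit_a between -0.105 and 0.105 m and y of drive_a in the frame of unit_a below -0.00025 m) or (world y of unit_b between -0.105 and 0.105 m and y of drive_b in the frame of unit_b below -0.00025 m) or (world y of unit_c between -0.105 and 0.105 m and y of drive_c in the frame of unit_c below -0.00025 m))), for 0.05 s.
4. the middle gearbox's crank has been turned anticlockwise through its free play until the drive resists (about 3 N at the knob) (((world y of unit_a between -0.105 and 0.105 m and y of drive_a in the frame of unit_a above 0.00025 m) or (world y of unit_b between -0.105 and 0.105 m and y of drive_b in the frame of unit_b above 0.00025 m) or (world y of unit_c between -0.105 and 0.105 m and y of drive_c in the frame of unit_c above 0.00025 m))), for 0.05 s.
5. the right gearbox's crank has been turned clockwise through its free play until the drive resists (about 3 N at the knob) (((world y of unit_a below -0.105 m and y of drive_a in the frame of unit_a below -0.00025 m) or (world y of unit_b below -0.105 m and y of drive_b in the frame of unit_b below -0.00025 m) or (world y of unit_c below -0.105 m and y of drive_c in the frame of unit_c below -0.00025 m))), for 0.05 s.
6. the right gearbox's crank has been turned anticlockwise through its free play until the drive resists (about 3 N at the knob) (((world y of unit_a below -0.105 m and y of drive_a in the frame of unit_a above 0.00025 m) or (world y of unit_b below -0.105 m and y of drive_b in the frame of unit_b above 0.00025 m) or (world y of unit_c below -0.105 m and y of drive_c in the frame of unit_c above 0.00025 m))), for 0.05 s.
7. only then, the ring is down over the pin of the gearbox with the most free play (only its crank can stay with the knob over 16.5 mm right of the housing's middle line) (((horizontal distance between ring and pin_a below 0.008 m and height (world z) of ring between 0.056 and 0.063 m and angle between ring's own z axis and vertical below 0.1 rad and y of knob_a in the frame of unit_a below -0.0165 m) or (horizontal distance between ring and pin_b below 0.008 m and height (world z) of ring between 0.056 and 0.063 m and angle between ring's own z axis and vertical below 0.1 rad and y of knob_b in the frame of unit_b below -0.0165 m) or (horizontal distance between ring and pin_c below 0.008 m and height (world z) of ring between 0.056 and 0.063 m and angle between ring's own z axis and vertical below 0.1 rad and y of knob_c in the frame of unit_c below -0.0165 m))), for 0.2 s.
At the end, for the whole second after the job is handed in: The ring is released, at rest, upright (0.1 rad), seated (3 mm) over the pin (8 mm) of the gearbox with the most play, whose knob stays over 16.5 mm right of its housing's middle line (only that one can); all three cranks are left anticlockwise, knobs over 5.5 mm right of the line (((horizontal distance between ring and pin_a below 0.008 m and height (world z) of ring between 0.056 and 0.063 m and angle between ring's own z axis and vertical below 0.1 rad and y of knob_a in the frame of unit_a below -0.0165 m) or (horizontal distance between ring and pin_b below 0.008 m and height (world z) of ring between 0.056 and 0.063 m and angle between ring's own z axis and vertical below 0.1 rad and y of knob_b in the frame of unit_b below -0.0165 m) or (horizontal distance between ring and pin_c below 0.008 m and height (world z) of ring between 0.056 and 0.063 m and angle between ring's own z axis and vertical below 0.1 rad and y of knob_c in the frame of unit_c below -0.0165 m)) and y of knob_a in the frame of unit_a below -0.0055 m and y of knob_b in the frame of unit_b below -0.0055 m and y of knob_c in the frame of unit_c below -0.0055 m and linear speed of ring below 0.02 m/s); the robot touches nothing.
It fails at once if a drive is forced: its flange point is twisted 2 mm out of place (about 20 N at the knob) (distance of any of drive_a, drive_b, drive_c from where it was at the start of the episode above 0.002 m).
It fails at once if the spool, screwdriver, jar or oil bottle is moved by more than 20 mm (distance of any of spool, driver, jar, oiler from where it was at the start of the episode above 0.02 m).
It also fails if it takes over 72 s, if anything falls off the work surface, if the arm or the gripper's body presses on something with over 40 N, if the wrist force passes 120 N, or if a joint passes its speed limit or range.

## Robot

A 6-joint arm with a two-finger parallel gripper is mounted at the origin on the work surface. World frame = base frame: x ahead of the robot, y to its left, z up, the work surface at z = 0. Lengths are in m, angles in degrees, forces in N, time in s.
With the tool pointing down it reaches from about 0.4 to 0.825 m from the base axis. Payload 7 kg.
Tool frame: the origin (TCP) lies midway between the tips of the shut fingers; the grasp point (between the pads) lies hold_point_z behind it (hold_point_z is the distance from the TCP to the grasp point, in m); z points along the fingers, y is the line along which they close (so a half turn about z gives the same grasp; the last joint's range is limited). The gripper opens to 88 mm and grips with 3 to 60 N. Pads are 19 mm wide; open, the fingers measure 130 mm over their backs; the gripper's body (78 mm by 193 mm) begins 47 mm behind the grasp point.
Start: joints at [92.309, 20.546, 0.682, 0, -70.136, -16.507], TCP at [0.166, 0.654, 0.19] pointing down, gripper open.
Joint ranges: [-176.03, 176.03], [-82.01, 121.73], [-58.28, 71.71], [-173.87, 95.51], [-174.79, -0.11], [-173.66, 173.66]. Speed limits (degrees/s): [136.94, 136.94, 172.46, 180, 180, 180].

## Interface

Orientations are given as [roll, pitch, yaw] about the fixed x, y, z axes, in that order (R = Rz(yaw) Ry(pitch) Rx(roll)).
In Python, from plant import * gives the robot as it stands.
- The arm moves only by the tool step_arm, never from a script. Its argument "steps" is a list that holds one entry, the list of rows, each a list of 6 numbers: the shift along the tool's x, y, z scaled (see below), then the turn, a rotation vector about the tool's x, y, z scaled (see below). In form: [[[tx, ty, tz, wx, wy, wz], ...]]. A call has 1 to 20 rows; each row is the pose to reach, as a shift and turn from the pose commanded when the call began, along the tool's axes at that moment; what a row does not reach only later rows make up. The controller multiplies each number of a shift by 100 mm and each number of a turn by 0.5 rad. A row lasts 1/10 s, in which the tool goes at most 50 mm and 8.59 degrees, less where a joint would pass 70% of its speed; a pose out of reach is approached as far as the arm can. A call with a number of a shift or a turn outside -1 to 1 is refused whole. A call with a gripper value outside its range is refused whole. "jaw" is the closure in counts, from 0 (fully open) to 255 (shut), set as the call begins (left out, the last holds). The fingers move at their own pace and stop on an object; the grip force is fixed at half the most. Time passes only in rows, so rows that repeat a pose let the fingers close. It gives the time, the measured TCP pose, the force, the opening and the grip force at its end, in the units of the state.
- get_obs(): the state, without advancing time (a new reading comes with each control period).
- snapshot(name): name is "side" or "top"; returns (picture, depth): 384x512x3 uint8, red, green, blue; 384x512 float32, m along the optical axis (not along the pixel's ray), 0 where there is no reading.
- calibration(name): a dict with "mtx" (3x3 intrinsics, pixels), "rvec" (rotation vector, rad) and "tvec" (3), from world to camera coordinates, as OpenCV has them. Camera axes: x right, y down, z forward; pixel columns grow to the right and rows downward; lengths in m; the calibration is good to about 2 mm. A picture is of the moment at which its call begins. calibration takes no time and is no camera call.
- close_job(): hands the job in; it is judged then, once.
The state is a dict: "clock": time; "joint_pos": joint angles; "qvel": joint speeds; "tau": joint torques, N m; "tool_pos": TCP position; "orientation": TCP orientation; "force": force on the tool from outside, world axes, zero at the start; "moment": the same for the moment, N m; "opening": finger opening in m; "gripper_force": force on a finger pad.
Only numpy, scipy, OpenCV 4.12 (cv2) and the standard library are available. Lean on these libraries where they do the work, as an engineer would, in place of code of your own. Each camera call takes 0.05 s, during which the arm holds its last target. There are 200 camera calls.

## Working session

There is one attempt and no reset: what is moved stays moved. The work goes in short steps, Python scripts to look and compute and a tool call to move; the robot and the scene stay as the last step left them, time stands still between calls to the robot, and variables do not carry over. Pictures are saved under pics/ and viewed, at most 10 in all, crops included, and the job is handed in when it is done.

Besides the shell and the picture viewer there is one more tool, called as name(argument=value, ...) on one line, values as JSON. step_arm: Moves the arm, as the interface text tells. Its arguments: {"type":"object","properties":{"steps":{"type":"array","items":{"type":"array","items":{"type":"array","items":{"type":"number","minimum":-1,"maximum":1}}}},"jaw":{"type":"number"}},"required":["steps"]}

```bash
ls; mkdir -p pics; cat > h.py <<'E'
from plant import *
import numpy as np, cv2
def cam(n):
    c=calibration(n);K=np.array(c["mtx"],float);R=cv2.Rodrigues(np.array(c["rvec"],float))[0];t=np.array(c["tvec"],float).reshape(3)
    return K,R,t
def cloud(n,d):
    K,R,t=cam(n);v,u=np.mgrid[:d.shape[0],:d.shape[1]]
    P=np.stack([(u-K[0,2])/K[0,0]*d,(v-K[1,2])/K[1,1]*d,d],-1)
    return (P-t)@R
def ray(n,u,v,z):
    K,R,t=cam(n);o=-R.T@t;r=R.T@np.linalg.inv(K)@[u,v,1];return o+r*(z-o[2])/r[2]
def px(n,p):
    K,R,t=cam(n);q=K@(R@np.array(p)+t);return q[:2]/q[2]
E
python3 - <<'E'
from h import *
print(hold_point_z if 'hold_point_z' in globals() else None, get_obs())
for n in("top","side"):
    p,d=snapshot(n);np.savez(n+"0.npz",p=p,d=d)
    cv2.imwrite(f"pics/{n}0.png",cv2.resize(p[:,:,::-1],(800,600)))
    K,R,t=cam(n);print(n,K[0,0],-R.T@t,R[2], px(n,[.6,0,0]),px(n,[.6,.1,0]))
E
```

```text
pics
0.0188 {'clock': 0.0, 'joint_pos': array([ 9.23094428e+01,  2.05900911e+01,  6.31421333e-01, -2.08015422e-02,
       -7.01352627e+01, -1.65074270e+01]), 'qvel': array([-0.0766643 ,  0.12504738, -0.00167704, -0.00408323,  0.05771273,
        0.05087548]), 'tau': array([ 1.57304448e-04, -5.82718956e+01,  2.93048841e+01,  6.99746355e+00,
        6.73916191e-03, -1.53012897e-04]), 'tool_pos': array([0.16544621, 0.65382121, 0.1893179 ]), 'orientation': array([ 1.79904382e+02, -7.94397060e-03, -1.42050620e+01]), 'force': array([-0.6885405 , -0.06368552,  0.29605161]), 'moment': array([-0.02866867, -0.00936019,  0.01449587]), 'gripper_force': 0.0, 'opening': 0.08715893498931175}
top 409.33397615437775 [ 0.43907504 -0.01224274  1.1138664 ] [ 9.77532532e-02  6.75832941e-05 -9.95210680e-01] [246.50270895 167.50273437] [210.09624809 167.91828151]
side 484.8689230675859 [0.41806729 1.03416059 1.16354243] [ 0.08773483 -0.69429953 -0.71431839] [244.13147539 215.06450454] [239.46543552 238.99999021]
```

View pics/top0.png

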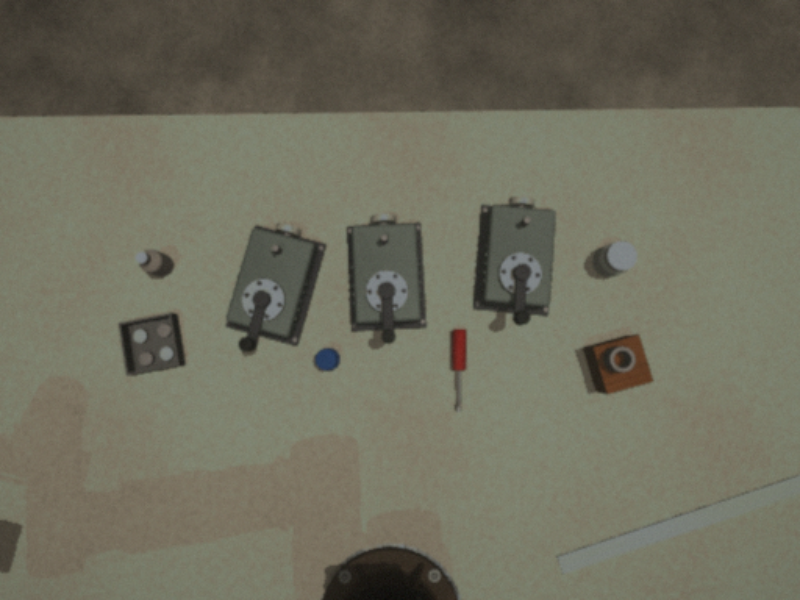

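View pics/side0.png

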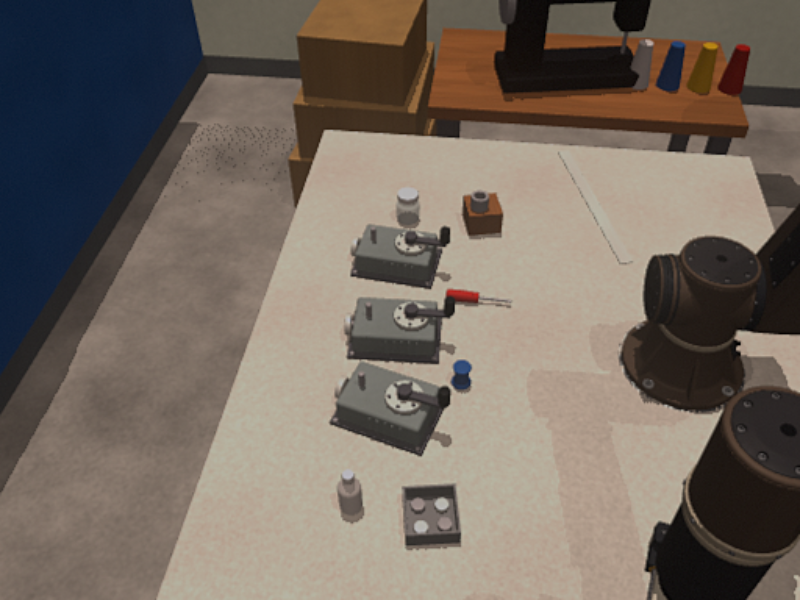

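The top view (800x600) shows three gearboxes. Knobs are at about (249,344), (388,337) and (522,318), and pins at (276,249), (383,239) and (526,222). The stand with the ring is on the right at (621,360). The screwdriver lies between the middle and right units, and the spool is between the left and middle ones. The side view agrees.

```bash
python3 - <<'E'
from h import *
f=np.load("top0.npz");p,d=f["p"],f["d"];C=cloud("top",d);z=C[...,2]
s=512/800
g=p.max(2).astype(int)
for name,kn,pi,fl in(("L",(249,344),(276,249),(263,299)),("M",(388,337),(383,239),(386,291)),("R",(522,318),(526,222),(521,272))):
    o=[]
    for (u,v),h,r in((kn,.12,13),(pi,.095,9)):
        u,v=u*s,v*s
        vv,uu=np.mgrid[:384,:512];m=((uu-u)**2+(vv-v)**2<r*r)&(z>h-.012)&(z<h+.015)
        o.append((m.sum(),np.round(C[m].mean(0),4), np.round(np.median(z[m]),4), np.round(ray("top",uu[m].mean(),vv[m].mean(),h)[:2],4)))
    # flange: bright low-saturation
    u,v=fl[0]*s,fl[1]*s
    m=(((uu-u)**2+(vv-v)**2<17**2)&(g>115)&(p.max(2).astype(int)-p.min(2)<40)).astype(np.uint8)
    m=cv2.morphologyEx(m,cv2.MORPH_CLOSE,np.ones((3,3)))
    c=max(cv2.findContours(m,0,2)[0],key=cv2.contourArea)
    e=cv2.fitEllipse(cv2.convexHull(c))
    F=ray("top",*e[0],.072)[:2];P=o[1][3];dv=P-F
    print(name,"knob",o[0],"pin",o[1],"\n flange",np.round(F,4),e[1],"pin dist",np.round(np.hypot(*dv),4),"yaw deg",np.degrees(np.arctan2(dv[1],dv[0])))
    k=o[0][3]-F;print("  knob dist",np.hypot(*k),"ang",np.degrees(np.arctan2(-k[1],-k[0])))
u,v=621*s,359*s;m=((uu-u)**2+(vv-v)**2<14**2)&(z>.083)
(a,b),r=cv2.minEnclosingCircle(np.stack([uu[m],vv[m]],-1).astype(np.float32));print("ring",m.sum(),ray("top",a,b,.094),r,np.median(z[m]),ray("top",uu[m].mean(),vv[m].mean(),.094))
cr=np.concatenate([p[130:230,130:360,::-1],p[200:260,360:430,::-1][:0].reshape(0,230,3)],0)
cv2.imwrite("pics/c1.png",cv2.resize(cr,(800,348),interpolation=cv2.INTER_CUBIC))
E
```

```text
L knob (np.int64(66), array([0.4564, 0.2161, 0.1193]), np.float64(0.1198), array([0.4564, 0.2159])) pin (np.int64(20), array([0.61  , 0.1756, 0.0935]), np.float64(0.0945), array([0.6098, 0.1754])) 
 flange [0.5304 0.201 ] (25.35602569580078, 25.74083709716797) pin dist 0.0834 yaw deg -17.849131912271382
  knob dist 0.07551083590758464 ang -11.410063282290425
M knob (np.int64(60), array([ 0.466 , -0.0053,  0.1204]), np.float64(0.1204), array([ 0.466 , -0.0052])) pin (np.int64(21), array([6.248e-01, 4.000e-04, 9.480e-02]), np.float64(0.0953), array([6.248e-01, 4.000e-04])) 
 flange [ 0.5419 -0.0022] (25.42391586303711, 26.280841827392578) pin dist 0.0829 yaw deg 1.7804048277020068
  knob dist 0.07598009466737518 ang 2.280788047432409
R knob (np.int64(70), array([ 0.4928, -0.2141,  0.1198]), np.float64(0.1201), array([ 0.4928, -0.2141])) pin (np.int64(23), array([ 0.6512, -0.2302,  0.0939]), np.float64(0.095), array([ 0.6509, -0.2299])) 
 flange [ 0.5691 -0.2223] (24.89899253845215, 26.32516860961914) pin dist 0.0821 yaw deg -5.3379625149626815
  knob dist 0.07677724447307707 ang -6.1016989529764984
ring 168 [ 0.42590986 -0.37334222  0.094     ] 9.013978004455566 0.09350213644364569 [ 0.42587671 -0.37367972  0.094     ]
```

step_arm(steps=[[[0.37,0.33,0,0,0,0],[0.74,0.66,0,0,0,0],[0.974,0.88,0,0,0,0]]], jaw=158)

```text
clock: 0.4
tool_pos: [0.2394, 0.5425, 0.1898]
orientation: [179.9, -0.0, -14.2]
force: [0.9, 0.6, 0.7]
opening: 0.0694
gripper_force: 0.0
```

step_arm(steps=[[[0.37,0.33,0,0,0,0],[0.74,0.66,0,0,0,0],[0.974,0.88,0,0,0,0]]])

```text
clock: 0.7
tool_pos: [0.3122, 0.4331, 0.1901]
orientation: [180.0, 0.0, -14.2]
force: [0.8, -0.3, 0.7]
opening: 0.0453
gripper_force: 0.0
```

step_arm(steps=[[[0.37,0.33,0,0,0,0],[0.74,0.66,0,0,0,0],[0.974,0.88,0,0,0,0]]])

```text
clock: 1.0
tool_pos: [0.3849, 0.3241, 0.1902]
orientation: [180.0, 0.0, -14.3]
force: [0.8, 0.4, 0.1]
opening: 0.0337
gripper_force: 0.0
```

step_arm(steps=[[[0.37,0.33,0,0,0,0],[0.74,0.66,0.1,0,0,0.12],[0.974,0.88,0.2,0,0,0.12],[0.974,0.88,0.4,0,0,0.12],[0.974,0.88,0.4,0,0,0.12]]])

```text
clock: 1.5
tool_pos: [0.4557, 0.2153, 0.1478]
orientation: [179.8, 0.2, -17.8]
force: [0.4, -1.0, -0.5]
opening: 0.0339
gripper_force: 0.0
```

step_arm(steps=[[[0,0,0.25,0,0,0],[0,0,0.45,0,0,0],[0,0,0.55,0,0,0],[0,0,0.55,0,0,0],[0,0,0.55,0,0,0]]])

```text
clock: 2.0
tool_pos: [0.4573, 0.2182, 0.0961]
orientation: [-180.0, -0.0, -17.6]
force: [0.4, -0.1, -0.3]
opening: 0.0334
gripper_force: 0.0
```

step_arm(steps=[[[0,-0.03,0,0,0,0],[0,-0.06,0,0,0,0],[0,-0.08,0,0,0,0],[0,-0.08,0,0,0,0]]])

```text
clock: 2.4
tool_pos: [0.4596, 0.2256, 0.0956]
orientation: [-180.0, -0.0, -17.6]
force: [0.0, -0.4, 0.1]
opening: 0.0334
gripper_force: 0.0
```

step_arm(steps=[[[0,-0.02,0,0,0,0],[0,-0.03,0,0,0,0],[0,-0.03,0,0,0,0],[0,-0.03,0,0,0,0]]])

```text
clock: 2.8
tool_pos: [0.4602, 0.228, 0.0952]
orientation: [180.0, 0.0, -17.6]
force: [-0.7, 0.3, 0.5]
opening: 0.0338
gripper_force: 0.0
```

step_arm(steps=[[[0,-0.02,0,0,0,0],[0,-0.04,0,0,0,0],[0,-0.04,0,0,0,0],[0,-0.04,0,0,0,0]]])

```text
clock: 3.2
tool_pos: [0.4615, 0.2319, 0.0952]
orientation: [180.0, 0.0, -17.6]
force: [0.2, -1.2, 0.8]
opening: 0.0331
gripper_force: 0.0
```

step_arm(steps=[[[0,-0.02,0,0,0,0],[0,-0.04,0,0,0,0],[0,-0.04,0,0,0,0],[0,-0.04,0,0,0,0]]])

```text
clock: 3.6
tool_pos: [0.4627, 0.2357, 0.0952]
orientation: [180.0, 0.0, -17.6]
force: [0.3, -0.4, 0.2]
opening: 0.0333
gripper_force: 0.0
```

step_arm(steps=[[[0,-0.02,0,0,0,0],[0,-0.04,0,0,0,0],[0,-0.04,0,0,0,0],[0,-0.04,0,0,0,0]]])

```text
clock: 4.0
tool_pos: [0.4639, 0.2395, 0.0952]
orientation: [180.0, 0.0, -17.6]
force: [-0.3, 0.3, 0.5]
opening: 0.0334
gripper_force: 0.0
```

step_arm(steps=[[[0,-0.02,0,0,0,0],[0,-0.04,0,0,0,0],[0,-0.04,0,0,0,0],[0,-0.04,0,0,0,0]]])

```text
clock: 4.4
tool_pos: [0.4651, 0.2433, 0.0952]
orientation: [180.0, 0.0, -17.6]
force: [-0.6, 0.8, -0.5]
opening: 0.033
gripper_force: 0.0
```

```bash
python3 - <<'E'
from h import *
p,d=snapshot("side");cv2.imwrite("pics/s1.png",cv2.resize(p[180:330,180:330,::-1],(600,600),interpolation=2))
E
```

```text
(no output)
```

View pics/s1.png

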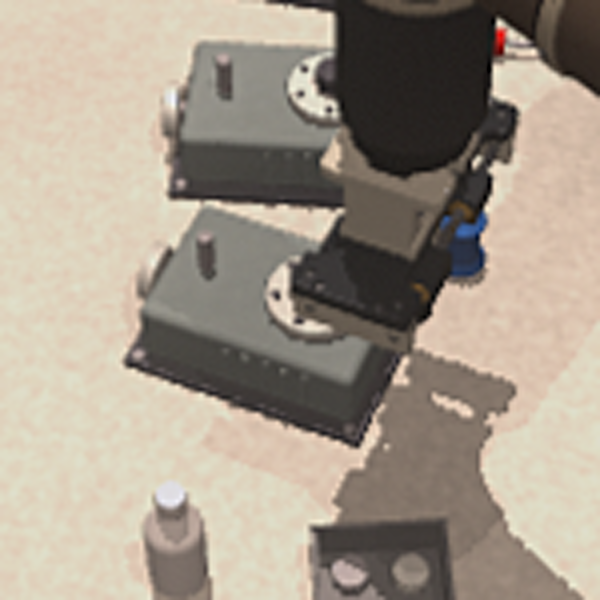

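The side crop shows the gripper over the left crank at about (400,300); the knob is hidden behind it, and nothing else is touched. I'll keep going in small steps.

step_arm(steps=[[[0,-0.02,0,0,0,0],[0,-0.03,0,0,0,0],[0,-0.03,0,0,0,0],[0,-0.03,0,0,0,0]]])

```text
clock: 4.85
tool_pos: [0.466, 0.2462, 0.0952]
orientation: [180.0, 0.0, -17.6]
force: [0.4, -1.1, -0.7]
opening: 0.0334
gripper_force: 0.0
```

step_arm(steps=[[[0,-0.02,0,0,0,0],[0,-0.03,0,0,0,0],[0,-0.03,0,0,0,0],[0,-0.03,0,0,0,0]]])

```text
clock: 5.25
tool_pos: [0.4669, 0.249, 0.0952]
orientation: [180.0, 0.0, -17.6]
force: [0.4, 0.4, -0.2]
opening: 0.0332
gripper_force: 0.0
```

```bash
python3 - <<'E'
from h import *
p,d=snapshot("top");q,e=snapshot("side")
a=cv2.resize(p[130:250,120:220,::-1],(400,480),interpolation=2);b=cv2.resize(q[225:285,240:290,::-1],(400,480),interpolation=2)
cv2.imwrite("pics/s2.png",np.hstack([a,b]))
print(get_obs())
E
```

```text
{'clock': 5.35, 'joint_pos': array([ 4.93209749e+01,  1.17337448e+01, -2.51487860e+01, -2.90238088e-03,
       -5.31210458e+01,  2.30444907e+01]), 'qvel': array([ 0.11521702, -0.04189262,  0.05385895,  0.00901666,  0.05975211,
        0.03035888]), 'tau': array([ 1.60973857e-02, -4.17219186e+01,  2.50132531e+01,  5.93398377e+00,
        6.56072376e-02, -1.08658810e-04]), 'tool_pos': array([0.46687609, 0.24896875, 0.09523795]), 'orientation': array([ 1.79997618e+02,  3.53631972e-03, -1.76362763e+01]), 'force': array([ 0.20291286, -0.23777274,  0.70846439]), 'moment': array([-0.01204587, -0.0109354 ,  0.0012361 ]), 'gripper_force': 0.0, 'opening': 0.0333229135699403}
```

View pics/s2.png

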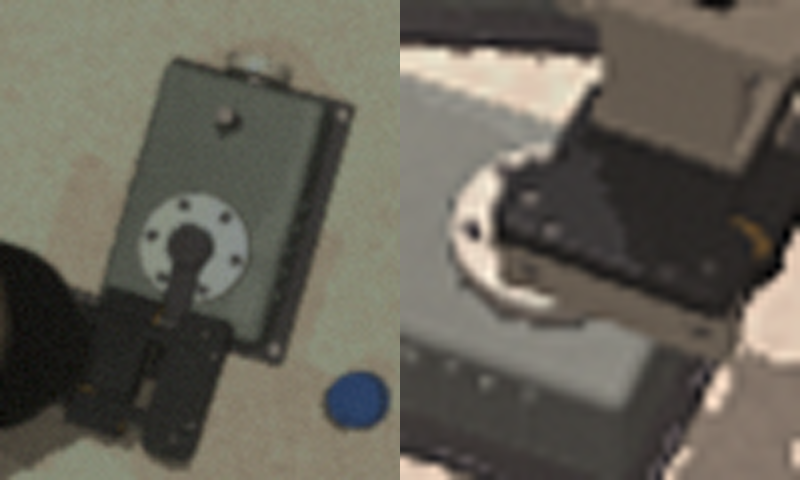

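The top crop shows the crank arm running from the hub at (190,245) to (175,315), about 12° over. That is still its starting angle, so the finger may not have pushed the knob. I'll check the geometry.

```bash
python3 - <<'E'
from h import *
p,d=snapshot("top");q,e=snapshot("side")
k=px("top",[.4564,.2159,.12]);print("init knob top in crop",(k-[120,130])*4)
t=px("top",[.4669,.249,.16]);print("tcp",(t-[120,130])*4)
C=cloud("side",e);c,s=np.cos(np.radians(-17.64)),np.sin(np.radians(-17.64))
P=C.reshape(-1,3)-[.4669,.249,0];X=P[:,0]*c+P[:,1]*s;Y=P[:,0]*s-P[:,1]*c
for n,im in(("side",C),("top",cloud("top",d))):
  P=im.reshape(-1,3)-[.4669,.249,0];X=P[:,0]*c+P[:,1]*s;Y=P[:,0]*s-P[:,1]*c
  print(n)
  for y in range(-110,111,10):
    row=[]
    for x in range(-50,60,10):
      m=(abs(X*1000-x)<5)&(abs(Y*1000-y)<5)&(P[:,2]<.3)
      row.append("%3d-%3d"%(P[m,2].min()*1000,P[m,2].max()*1000) if m.any() else "   .   ")
    print(y,row)
E
```

```text
init knob top in crop [149.21390345 360.81895039]
tcp [ 76.71503583 342.32761922]
side
-110 ['  5- 16', '  0- 27', '  1- 37', '  1- 39', '  2- 32', '   .   ', '   .   ', ' -4-  3', ' -4-  4', ' -4-  3', ' -3-  3']
-100 ['  2- 39', '  0-241', '  9-243', ' 33-242', '233-243', '  0-242', ' -1-236', ' -1-244', '  0-243', ' -1-  5', ' -2-  6']
-90 ['  0- 38', '202-243', '199-244', '196-244', ' -1-243', ' -3-243', ' -4-243', ' -2-243', ' -1-242', '  0-241', ' -3-  5']
-80 ['   .   ', '208-243', '  0-242', ' -1-243', ' -2-243', ' -4-243', ' -4-245', ' -2-243', ' -2-243', ' -4-243', ' -2-  4']
-70 [' -1-  3', ' -1-243', ' -5-243', ' -3-243', ' -3-245', ' -2-246', ' -2-244', ' -1-244', ' -5-243', ' -3-242', ' -2-  5']
-60 [' -2-  3', ' -1-  2', ' -5-240', ' -4-242', ' -2-244', ' -2-243', '  0-246', ' -4-245', ' -2-238', '  0-  5', ' -3-  3']
-50 [' -3-  4', ' -5-298', '  0-299', ' -5-298', ' -1-299', ' -3-299', ' -4-299', ' -3-298', ' -2-299', ' -2-299', '  0-  3']
-40 [' -1-  6', ' -1-299', ' -2-299', ' -1-299', '  0-299', ' -4-299', ' -5-299', ' -3-298', ' -3-299', ' -1-298', ' -1- 11']
-30
[... 4068 characters left out ...]
3-  6', ' -3-  5', ' -3-  4', '  3-242', '213-218', ' 58- 62', ' 58- 70']
70 [' -5-  2', ' -2-241', ' -2-243', ' -2-243', ' -2-244', ' -3-242', '  0-242', '  5-243', ' 52-244', ' 59-241', ' 57- 61']
80 [' -2-  4', ' -1-242', ' -3-243', ' -2-243', ' -4-243', ' -2-243', ' -1-244', '  1-242', '  4-243', '  5-242', '  4- 61']
90 [' -2-  1', ' -3-243', ' -4-243', ' -2-243', ' -4-243', ' -3-243', ' -3-244', '  0-242', ' -4-244', ' -5-242', '  1- 13']
100 [' -1-  3', ' -3-242', ' -6-242', ' -2-242', ' -3-243', ' -2-243', ' -3-241', ' -3-242', ' -2-243', ' -2-243', ' -2-  3']
110 [' -5-  3', ' -2-  5', ' -1-  4', ' -3-  3', ' -2-  3', ' -3-  2', ' -3-  2', ' -2-  6', ' -2-  4', ' -1-  5', ' -2-  3']
```

```bash
python3 - <<'E'
from h import *
c,s=np.cos(np.radians(-17.64)),np.sin(np.radians(-17.64))
for n in("side","top"):
  p,d=snapshot(n);C=cloud(n,d)
  P=C.reshape(-1,3)-[.4669,.249,0];X=P[:,0]*c+P[:,1]*s;Y=P[:,0]*s-P[:,1]*c;Z=P[:,2]
  m=(Z>.083)&(Z<.195)&(abs(X)<.05)&(abs(Y)<.11)
  print(n,m.sum())
  for x,y,z,q in list(zip(X[m]*1e3,Y[m]*1e3,Z[m]*1e3,p.reshape(-1,3)[m]))[::max(1,m.sum()//45)]:print("%d,%d,%d %s"%(x,y,z,q),end="; ")
E
```

```text
side 17
-12,35,180 [68 62 53]; -11,37,173 [145 133 116]; -12,28,175 [78 68 60]; -12,22,178 [62 56 51]; -12,30,168 [90 81 72]; -12,21,175 [86 78 67]; -10,20,170 [42 39 36]; -11,25,165 [90 81 71]; -11,32,91 [38 37 34]; -6,23,96 [35 33 31]; -8,24,95 [33 32 29]; -10,25,95 [23 21 20]; -4,20,93 [37 32 30]; -7,20,95 [32 29 26]; -8,23,92 [21 18 16]; -10,28,87 [31 29 27]; -5,24,85 [34 32 29]; top 68
49,22,84 [57 56 50]; 47,23,84 [56 55 51]; 48,25,85 [52 48 49]; 48,27,85 [51 51 49]; 44,23,84 [56 53 51]; 45,26,86 [55 53 52]; 47,31,86 [51 49 48]; 47,33,83 [55 55 52]; 48,35,84 [55 53 51]; 49,38,83 [65 64 61]; 42,24,83 [53 51 49]; 43,27,85 [55 51 48]; 44,29,86 [47 48 46]; 45,34,87 [50 53 48]; 46,36,83 [52 51 47]; 40,25,84 [48 47 47]; 41,30,86 [52 50 47]; 42,32,83 [54 51 50]; 43,35,85 [49 48 46]; 43,37,84 [52 49 46]; 44,39,83 [88 89 81]; 37,26,84 [48 46 44]; 38,28,84 [52 50 50]; 39,31,84 [50 48 46]; 40,33,85 [57 55 52]; 35,26,84 [47 47 43]; 36,29,85 [51 50 46]; 36,31,84 [56 53 51]; 37,34,84 [53 52 47]; 38,36,85 [51 49 47]; 39,38,84 [57 58 52]; 33,28,86 [50 48 47]; 34,32,84 [53 51 48]; 35,34,83 [50 51 49]; 35,37,84 [45 46 42]; 36,39,83 [51 54 49]; 30,29,86 [52 50 48]; 31,31,86 [46 49 47]; 32,35,85 [48 47 42]; 33,38,85 [41 41 35]; 28,29,83 [47 46 44]; 29,31,85 [44 46 43]; 30,36,84 [41 39 36]; 10,32,108 [24 23 19]; 8,37,124 [26 25 24]; 9,38,118 [26 27 24]; 9,37,106 [27 29 24]; 6,36,118 [25 26 23]; 6,38,117 [30 28 25]; 7,39,111 [33 31 28]; 6,52,194 [33 33 30]; 4,38,123 [30 30 27]; 4,40,124 [32 34 28]; 0,36,119 [27 26 23]; 1,38,119 [31 31 27]; 2,41,121 [30 30 31]; -1,36,119 [29 28 24]; 0,39,121 [35 37 31]; 0,41,120 [34 36 31]; -3,38,121 [31 33 29]; -3,39,117 [32 31 29]; -6,36,119 [31 30 26]; -5,38,121 [28 32 26]; -5,40,120 [33 36 29]; -8,36,119 [38 35 30]; -8,39,121 [41 39 35]; -7,41,119 [35 37 33]; -14,51,193 [65 60 51];
```

The depth points show the knob top at z 0.12, unmoved, about 35 mm to the tool's +y side. No part of the gripper appears below about z 0.16 there, so the part-open fingertips sit higher than the TCP and passed over the knob. I'll go back over it and come in lower.

step_arm(steps=[[[0,0.15,0,0,0,0],[0,0.33,0,0,0,0],[0,0.35,0,0,0,0],[0,0.35,0.05,0,0,0],[0,0.35,0.1,0,0,0],[0,0.35,0.1,0,0,0],[0,0.35,0.1,0,0,0]]])

```text
clock: 6.25
tool_pos: [0.4563, 0.2158, 0.0849]
orientation: [180.0, 0.0, -17.6]
force: [0.3, -0.4, -0.8]
opening: 0.0332
gripper_force: 0.0
```

step_arm(steps=[[[0,0,0.05,0,0,0],[0,0,0.1,0,0,0],[0,0,0.14,0,0,0],[0,0,0.14,0,0,0]]])

```text
clock: 6.65
tool_pos: [0.4559, 0.2153, 0.0704]
orientation: [179.9, 0.0, -17.6]
force: [-0.6, 0.6, -0.6]
opening: 0.0333
gripper_force: 0.0
```

```bash
python3 - <<'E'
from h import *
p,d=snapshot("side");q,e=snapshot("top")
a=cv2.resize(p[225:305,220:320,::-1],(600,480),interpolation=2)
cv2.imwrite("pics/s3.png",a)
print(get_obs()["tool_pos"])
E
```

```text
[0.45631098 0.21558277 0.07110534]
```

View pics/s3.png

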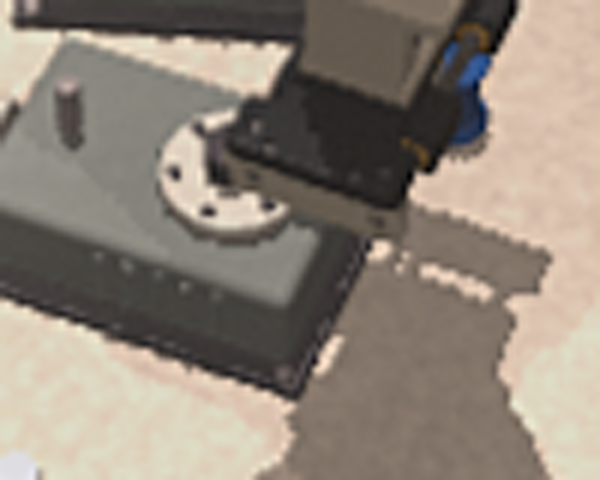

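The side crop shows the gripper body hiding the knob, with the hub at (215,155) and no fingertips visible. I'll push again at this height and measure the crank arm's angle from the top view.

step_arm(steps=[[[0,-0.03,0,0,0,0],[0,-0.06,0,0,0,0],[0,-0.09,0,0,0,0],[0,-0.12,0,0,0,0],[0,-0.12,0,0,0,0]]])

```text
clock: 7.25
tool_pos: [0.4601, 0.2275, 0.0712]
orientation: [-180.0, -0.0, -17.6]
force: [-1.0, -0.4, -0.5]
opening: 0.0333
gripper_force: 0.0
```

```bash
cat >> h.py <<'E'
U={"L":(.5304,.201,-17.85),"M":(.5419,-.0022,1.78),"R":(.5691,-.2223,-5.34)}
def crank(u):
    "crank angle relative to unit, deg (+ = anticlockwise), from arm points at z~84 (r 30..75), top view"
    p,d=snapshot("top");C=cloud("top",d);x,y,w=U[u];w=np.radians(w)
    dx,dy=C[...,0]-x,C[...,1]-y;a=dx*np.cos(w)+dy*np.sin(w);b=-dx*np.sin(w)+dy*np.cos(w);z=C[...,2]
    m=(z>.079)&(z<.09)&(a<-.02)&(a>-.075)&(abs(b)<.04)
    k=(z>.112)&(z<.128)&(a<-.055)&(a>-.09)&(abs(b)<.045)
    print(u,"arm n",m.sum(),"ang",np.degrees(np.arctan2(-b[m].mean(),-a[m].mean())) if m.any() else None,"a",a[m].mean(),"knob n",k.sum(),(a[k].mean(),b[k].mean()) if k.any() else None)
E
python3 -c "from h import *;crank('L')"
```

```text
L arm n 53 ang 6.287433347527571 a -0.02909935090734037 knob n 0 None
```

step_arm(steps=[[[0,0.06,0,0,0,0],[0,0.12,0,0,0,0],[0,0.12,0,0,0,0]]])

```text
clock: 7.6
tool_pos: [0.4559, 0.2147, 0.0713]
orientation: [180.0, 0.0, -17.7]
force: [0.5, 0.1, 0.2]
opening: 0.0333
gripper_force: 0.0
```

step_arm(steps=[[[0,0,0,0,0,0],[0,0,0,0,0,0],[0,0,0,0,0,0],[0,0,0,0,0,0]]], jaw=215)

```text
clock: 8.0
tool_pos: [0.4564, 0.2158, 0.0714]
orientation: [-180.0, -0.0, -17.6]
force: [-1.0, -0.2, 1.8]
opening: 0.0209
gripper_force: 30.0
```

```bash
python3 -c "from h import *;crank('L')"
```

```text
L arm n 54 ang 11.481569158572396 a -0.029675890107952747 knob n 0 None
```

It gripped at 20.9 mm with 30 N, so at this height the fingers do surround the knob. I'll open to about 27 mm and push.

step_arm(steps=[[[0,0,0,0,0,0],[0,0,0,0,0,0],[0,-0.03,0,0,0,0],[0,-0.06,0,0,0,0],[0,-0.07,0,0,0,0],[0,-0.07,0,0,0,0]]], jaw=176)

```text
clock: 8.65
tool_pos: [0.4585, 0.2225, 0.0712]
orientation: [180.0, 0.0, -17.6]
force: [0.4, -1.1, 0.8]
opening: 0.0272
gripper_force: 0.0
```

step_arm(steps=[[[0,-0.02,0,0,0,0],[0,-0.04,0,0,0,0],[0,-0.04,0,0,0,0],[0,-0.04,0,0,0,0]]])

```text
clock: 9.05
tool_pos: [0.4599, 0.2263, 0.0713]
orientation: [-180.0, -0.0, -17.6]
force: [0.4, -0.1, 0.4]
opening: 0.0269
gripper_force: 0.0
```

```bash
python3 -c "from h import *;crank('L');print(get_obs()['force'],get_obs()['force'])"
```

```text
L arm n 48 ang 4.750908257357688 a -0.0291905828298006 knob n 0 None
[-0.22508138  0.74089003  0.09653183] [-0.22508138  0.74089003  0.09653183]
```

step_arm(steps=[[[0,-0.02,0,0,0,0],[0,-0.04,0,0,0,0],[0,-0.04,0,0,0,0],[0,-0.04,0,0,0,0]]])

```text
clock: 9.5
tool_pos: [0.4606, 0.2297, 0.0712]
orientation: [180.0, 0.0, -17.6]
force: [-2.4, -1.5, 1.5]
opening: 0.0273
gripper_force: 1.1
```

step_arm(steps=[[[0,-0.01,0,0,0,0],[0,-0.02,0,0,0,0],[0,-0.02,0,0,0,0],[0,-0.02,0,0,0,0]]])

```text
clock: 9.9
tool_pos: [0.4608, 0.2309, 0.0711]
orientation: [179.9, 0.0, -17.6]
force: [-2.8, -4.7, 3.3]
opening: 0.0269
gripper_force: 2.6
```

The drive resists at about 5 N clockwise. Now anticlockwise.

step_arm(steps=[[[0,0.03,0,0,0,0],[0,0.06,0,0,0,0],[0,0.09,0,0,0,0],[0,0.12,0,0,0,0],[0,0.15,0,0,0,0],[0,0.17,0,0,0,0],[0,0.17,0,0,0,0],[0,0.17,0,0,0,0]]])

```text
clock: 10.7
tool_pos: [0.4564, 0.2156, 0.0713]
orientation: [180.0, -0.0, -17.6]
force: [0.3, 0.2, -0.3]
opening: 0.0272
gripper_force: 0.0
```

step_arm(steps=[[[0,0.02,0,0,0,0],[0,0.04,0,0,0,0],[0,0.04,0,0,0,0],[0,0.04,0,0,0,0]]])

```text
clock: 11.1
tool_pos: [0.4551, 0.2117, 0.0713]
orientation: [180.0, 0.0, -17.6]
force: [-0.4, 0.1, 0.9]
opening: 0.0271
gripper_force: 0.0
```

step_arm(steps=[[[0,0.02,0,0,0,0],[0,0.04,0,0,0,0],[0,0.04,0,0,0,0],[0,0.04,0,0,0,0]]])

```text
clock: 11.5
tool_pos: [0.4543, 0.2088, 0.0714]
orientation: [-179.9, -0.0, -17.6]
force: [0.6, 4.8, -2.4]
opening: 0.027
gripper_force: 2.6
```

step_arm(steps=[[[0,-0.03,0,0,0,0],[0,-0.05,0,0,0,0],[0,-0.05,-0.2,0,0,0],[0,-0.05,-0.5,0,0,0],[0,-0.05,-0.8,0,0,0],[0,-0.05,-0.8,0,0,0]]])

```text
clock: 12.1
tool_pos: [0.4573, 0.2137, 0.1552]
orientation: [-179.8, -0.2, -17.6]
force: [-0.0, 0.3, -1.0]
opening: 0.027
gripper_force: 0.0
```

step_arm(steps=[[[0.17,0.46,0,0,0,0],[0.36,0.92,0,0,0,0]]])

```text
clock: 12.3
tool_pos: [0.4611, 0.1134, 0.1509]
orientation: [179.9, 0.0, -17.5]
force: [1.0, -0.5, -0.7]
opening: 0.027
gripper_force: 0.0
```

step_arm(steps=[[[0.18,0.46,0,0,0,-0.28],[0.36,0.92,0,0,0,-0.56],[0.4,1.0,0,0,0,-0.677],[0.4,1.0,0,0,0,-0.677]]])

```text
clock: 12.7
tool_pos: [0.4688, 0.0041, 0.1507]
orientation: [180.0, 0.1, 1.7]
force: [0.0, -0.8, 0.2]
opening: 0.027
gripper_force: 0.0
```

```bash
python3 - <<'E'
from h import *
o=get_obs();print(o["tool_pos"],o["orientation"])
p,d=snapshot("top");C=cloud("top",d);a=C-[.5304,.201,0];w=np.radians(-17.85)
x=a[...,0]*np.cos(w)+a[...,1]*np.sin(w);y=-a[...,0]*np.sin(w)+a[...,1]*np.cos(w)
k=(a[...,2]>.113)&(a[...,2]<.127)&(x<-.05)&(x>-.1)&(abs(y)<.05)
print(k.sum(),x[k].mean(),y[k].mean())
E
```

```text
[0.46876086 0.00414897 0.15074449] [1.79950017e+02 9.52217648e-02 1.70357865e+00]
0 nan nan<stdin>:6: RuntimeWarning: Mean of empty slice.
  ret = ret.dtype.type(ret / rcount)
```

step_arm(steps=[[[-0.03,0.09,0,0,0,0],[-0.03,0.09,0.1,0,0,0],[-0.03,0.09,0.3,0,0,0],[-0.03,0.09,0.55,0,0,0],[-0.03,0.09,0.8,0,0,0],[-0.03,0.09,0.8,0,0,0],[-0.03,0.09,0.8,0,0,0]]], jaw=167)

```text
clock: 13.45
tool_pos: [0.4667, -0.0021, 0.0711]
orientation: [179.9, 0.1, 1.8]
force: [0.4, -0.1, 1.1]
opening: 0.0301
gripper_force: 0.0
```

```bash
python3 -c "from h import *;crank('M');print(get_obs()['force'])"
```

```text
M arm n 0 ang None a nan knob n 0 None
[0.40454701 0.28111051 0.0518019 ]h.py:21: RuntimeWarning: Mean of empty slice.
  print(u,"arm n",m.sum(),"ang",np.degrees(np.arctan2(-b[m].mean(),-a[m].mean())) if m.any() else None,"a",a[m].mean(),"knob n",k.sum(),(a[k].mean(),b[k].mean()) if k.any() else None)
  ret = ret.dtype.type(ret / rcount)
```

step_arm(steps=[[[0,-0.02,0,0,0,0],[0,-0.05,0,0,0,0],[0,-0.05,0,0,0,0],[0,-0.05,0,0,0,0]]])

```text
clock: 13.9
tool_pos: [0.4671, 0.003, 0.0717]
orientation: [-180.0, -0.1, 1.8]
force: [0.6, 0.5, 0.3]
opening: 0.0301
gripper_force: 0.0
```

step_arm(steps=[[[0,-0.02,0,0,0,0],[0,-0.03,0,0,0,0],[0,-0.03,0,0,0,0],[0,-0.03,0,0,0,0]]])

```text
clock: 14.3
tool_pos: [0.4667, 0.0058, 0.0712]
orientation: [-180.0, 0.0, 1.8]
force: [0.8, -1.0, -0.7]
opening: 0.03
gripper_force: 0.0
```

step_arm(steps=[[[0,-0.02,0,0,0,0],[0,-0.04,0,0,0,0],[0,-0.04,0,0,0,0],[0,-0.04,0,0,0,0]]])

```text
clock: 14.7
tool_pos: [0.4664, 0.0094, 0.0712]
orientation: [180.0, 0.0, 1.8]
force: [0.5, -4.3, 0.0]
opening: 0.03
gripper_force: 1.8
```

step_arm(steps=[[[0,-0.01,0,0,0,0],[0,-0.01,0,0,0,0],[0,-0.01,0,0,0,0]]])

```text
clock: 15.0
tool_pos: [0.4663, 0.0102, 0.0712]
orientation: [180.0, 0.0, 1.8]
force: [-0.4, -4.9, 0.3]
opening: 0.0302
gripper_force: 2.6
```

step_arm(steps=[[[0,0.04,0,0,0,0],[0,0.08,0,0,0,0],[0,0.12,0,0,0,0],[0,0.15,0,0,0,0],[0,0.18,0,0,0,0],[0,0.21,0,0,0,0],[0,0.22,0,0,0,0],[0,0.22,0,0,0,0]]])

```text
clock: 15.8
tool_pos: [0.4673, -0.0115, 0.0713]
orientation: [180.0, -0.0, 1.7]
force: [-0.2, -0.7, 1.0]
opening: 0.0301
gripper_force: 0.0
```

step_arm(steps=[[[0,0.02,0,0,0,0],[0,0.03,0,0,0,0],[0,0.03,0,0,0,0],[0,0.03,0,0,0,0]]])

```text
clock: 16.2
tool_pos: [0.4674, -0.0143, 0.0713]
orientation: [180.0, -0.0, 1.8]
force: [-0.0, 0.5, 0.4]
opening: 0.03
gripper_force: 0.0
```

step_arm(steps=[[[0,0.02,0,0,0,0],[0,0.04,0,0,0,0],[0,0.04,0,0,0,0],[0,0.04,0,0,0,0]]])

```text
clock: 16.6
tool_pos: [0.4675, -0.0184, 0.0713]
orientation: [180.0, -0.0, 1.7]
force: [-1.0, 0.1, 0.1]
opening: 0.0305
gripper_force: 0.0
```

step_arm(steps=[[[0,0.02,0,0,0,0],[0,0.04,0,0,0,0],[0,0.04,0,0,0,0],[0,0.04,0,0,0,0]]])

```text
clock: 17.0
tool_pos: [0.4677, -0.0223, 0.0713]
orientation: [-180.0, -0.0, 1.7]
force: [0.5, -0.4, 0.1]
opening: 0.0301
gripper_force: 0.3
```

step_arm(steps=[[[0,0.02,0,0,0,0],[0,0.04,0,0,0,0],[0,0.04,0,0,0,0],[0,0.04,0,0,0,0]]])

```text
clock: 17.4
tool_pos: [0.4681, -0.0254, 0.0713]
orientation: [-179.9, -0.1, 1.8]
force: [-0.6, 6.8, 0.3]
opening: 0.0303
gripper_force: 3.6
```

step_arm(steps=[[[0,-0.04,0,0,0,0],[0,-0.07,0,0,0,0],[0,-0.07,-0.2,0,0,0],[0,-0.07,-0.5,0,0,0],[0,-0.07,-0.8,0,0,0],[0,-0.07,-0.8,0,0,0]]])

```text
clock: 18.0
tool_pos: [0.4699, -0.019, 0.1552]
orientation: [-180.0, -0.4, 1.8]
force: [0.3, -0.5, -0.4]
opening: 0.0304
gripper_force: 0.0
```

step_arm(steps=[[[0.05,0.49,0,0,0,0],[0.1,0.98,0,0,0,0]]])

```text
clock: 18.2
tool_pos: [0.4807, -0.117, 0.1516]
orientation: [180.0, -0.0, 2.0]
force: [1.9, 0.2, -0.2]
opening: 0.0303
gripper_force: 0.0
```

step_arm(steps=[[[0.05,0.49,0,0,0,0.12],[0.09,0.98,0,0,0,0.248],[0.09,0.99,0,0,0,0.248],[0.09,0.99,0,0,0,0.248],[0.09,0.99,0,0,0,0.248]]])

```text
clock: 18.7
tool_pos: [0.492, -0.2152, 0.1509]
orientation: [180.0, 0.1, -5.3]
force: [-0.2, 0.1, 0.0]
opening: 0.0301
gripper_force: 0.0
```

```bash
python3 - <<'E'
from h import *
o=get_obs();print(o["tool_pos"],o["orientation"])
crank("L");crank("M");crank("R")
E
```

```text
[ 0.49201991 -0.21521985  0.15085528] [ 1.79998341e+02  5.16425638e-02 -5.32745308e+00]
L arm n 134 ang 11.720226481708789 a -0.04312614069261785 knob n 67 (np.float64(-0.07468033881506873), np.float64(-0.013839530668560205))
M arm n 0 ang None a nan knob n 0 None
R arm n 0 ang None a nan knob n 0 Noneh.py:21: RuntimeWarning: Mean of empty slice.
  print(u,"arm n",m.sum(),"ang",np.degrees(np.arctan2(-b[m].mean(),-a[m].mean())) if m.any() else None,"a",a[m].mean(),"knob n",k.sum(),(a[k].mean(),b[k].mean()) if k.any() else None)
  ret = ret.dtype.type(ret / rcount)
```

step_arm(steps=[[[0,-0.01,0.1,0,0,0],[0,-0.01,0.3,0,0,0],[0,-0.01,0.55,0,0,0],[0,-0.01,0.8,0,0,0],[0,-0.01,0.8,0,0,0]]])

```text
clock: 19.35
tool_pos: [0.4899, -0.2134, 0.0678]
orientation: [-180.0, 0.4, -5.3]
force: [1.4, 0.4, -0.1]
opening: 0.0302
gripper_force: 0.0
```

step_arm(steps=[[[0,-0.02,0,0,0,0],[0,-0.05,0,0,0,0],[0,-0.07,0,0,0,0],[0,-0.07,0,0,0,0]]])

```text
clock: 19.75
tool_pos: [0.4939, -0.2074, 0.0723]
orientation: [-180.0, -0.1, -5.3]
force: [0.2, -0.4, -0.5]
opening: 0.0306
gripper_force: 0.0
```

step_arm(steps=[[[0,-0.02,0,0,0,0],[0,-0.03,0,0,0,0],[0,-0.03,0,0,0,0],[0,-0.03,0,0,0,0]]])

```text
clock: 20.15
tool_pos: [0.4935, -0.2046, 0.0713]
orientation: [-180.0, -0.0, -5.3]
force: [0.5, 0.5, -0.6]
opening: 0.0304
gripper_force: 0.0
```

step_arm(steps=[[[0,-0.02,0,0,0,0],[0,-0.04,0,0,0,0],[0,-0.04,0,0,0,0],[0,-0.04,0,0,0,0]]])

```text
clock: 20.55
tool_pos: [0.494, -0.2006, 0.0712]
orientation: [-180.0, -0.0, -5.3]
force: [-0.3, 0.0, 0.1]
opening: 0.0302
gripper_force: 0.0
```

step_arm(steps=[[[0,-0.02,0,0,0,0],[0,-0.04,0,0,0,0],[0,-0.04,0,0,0,0],[0,-0.04,0,0,0,0]]])

```text
clock: 20.95
tool_pos: [0.4943, -0.1973, 0.0713]
orientation: [179.9, 0.0, -5.3]
force: [-0.4, -5.5, -2.3]
opening: 0.0305
gripper_force: 2.7
```

step_arm(steps=[[[0,0.04,0,0,0,0],[0,0.08,0,0,0,0],[0,0.12,0,0,0,0],[0,0.15,0,0,0,0],[0,0.18,0,0,0,0],[0,0.21,0,0,0,0],[0,0.24,0,0,0,0],[0,0.24,0,0,0,0],[0,0.24,0,0,0,0]]])

```text
clock: 21.85
tool_pos: [0.4922, -0.2207, 0.0713]
orientation: [180.0, -0.0, -5.4]
force: [-0.3, -0.3, -0.0]
opening: 0.0301
gripper_force: 0.0
```

step_arm(steps=[[[0,0.02,0,0,0,0],[0,0.03,0,0,0,0],[0,0.03,0,0,0,0],[0,0.03,0,0,0,0]]])

```text
clock: 22.25
tool_pos: [0.4919, -0.2236, 0.0713]
orientation: [180.0, -0.0, -5.3]
force: [0.1, 0.3, -0.4]
opening: 0.0305
gripper_force: 0.0
```

step_arm(steps=[[[0,0.02,0,0,0,0],[0,0.04,0,0,0,0],[0,0.04,0,0,0,0],[0,0.04,0,0,0,0]]])

```text
clock: 22.65
tool_pos: [0.4915, -0.2277, 0.0713]
orientation: [180.0, -0.0, -5.4]
force: [0.3, -0.3, -0.2]
opening: 0.0304
gripper_force: 0.0
```

step_arm(steps=[[[0,0.02,0,0,0,0],[0,0.04,0,0,0,0],[0,0.04,0,0,0,0],[0,0.04,0,0,0,0]]])

```text
clock: 23.05
tool_pos: [0.491, -0.2316, 0.0712]
orientation: [180.0, 0.0, -5.4]
force: [0.9, -0.2, 0.6]
opening: 0.0304
gripper_force: 0.0
```

step_arm(steps=[[[0,0.02,0,0,0,0],[0,0.04,0,0,0,0],[0,0.04,0,0,0,0],[0,0.04,0,0,0,0]]])

```text
clock: 23.45
tool_pos: [0.4906, -0.2356, 0.0713]
orientation: [180.0, 0.0, -5.4]
force: [0.6, 0.8, -0.8]
opening: 0.0302
gripper_force: 0.0
```

step_arm(steps=[[[0,0.02,0,0,0,0],[0,0.04,0,0,0,0],[0,0.04,0,0,0,0],[0,0.04,0,0,0,0]]])

```text
clock: 23.85
tool_pos: [0.4901, -0.2396, 0.0712]
orientation: [180.0, 0.0, -5.4]
force: [-0.8, -0.3, 0.9]
opening: 0.0303
gripper_force: 0.0
```

step_arm(steps=[[[0,0.02,0,0,0,0],[0,0.03,0,0,0,0],[0,0.03,0,0,0,0],[0,0.03,0,0,0,0]]])

```text
clock: 24.25
tool_pos: [0.4902, -0.2423, 0.0712]
orientation: [-180.0, -0.0, -5.3]
force: [1.1, 2.9, 0.0]
opening: 0.0304
gripper_force: 1.5
```

step_arm(steps=[[[0,0.015,0,0,0,0],[0,0.015,0,0,0,0],[0,0.015,0,0,0,0],[0,0.015,0,0,0,0]]])

```text
clock: 24.65
tool_pos: [0.4903, -0.2435, 0.0712]
orientation: [-180.0, -0.0, -5.3]
force: [1.8, 5.1, -1.7]
opening: 0.0304
gripper_force: 2.8
```

R has about 33 mm of play, M about 22 and L about 13, so the right gearbox gets the ring. I'm backing off and going to the ring.

step_arm(steps=[[[0,-0.04,0,0,0,0],[0,-0.065,0,0,0,0],[0,-0.065,-0.2,0,0,0],[0,-0.065,-0.5,0,0,0],[0,-0.065,-0.8,0,0,0],[0,-0.065,-1.0,0,0,0],[0,-0.065,-1.0,0,0,0]]])

```text
clock: 25.35
tool_pos: [0.4921, -0.2383, 0.1747]
orientation: [179.9, -0.3, -5.3]
force: [-0.5, -0.3, -0.6]
opening: 0.0302
gripper_force: 0.0
```

step_arm(steps=[[[-0.1,0.2,0,0,0,0.29],[-0.2,0.5,0,0,0,0.58],[-0.3,0.8,0,0,0,0.87],[-0.3,0.9,0,0,0,1.0],[-0.3,0.9,0,0,0,1.0]]], jaw=90)

```text
clock: 25.85
tool_pos: [0.4511, -0.3255, 0.1704]
orientation: [180.0, 0.1, -34.2]
force: [-0.3, -0.2, 0.7]
opening: 0.0564
gripper_force: 0.0
```

step_arm(steps=[[[0,0,0,0,0,0.29],[0,0,0,0,0,0.58],[0,0,0,0,0,0.87],[0,0,0,0,0,1.0],[0,0,0,0,0,1.0]]])

```text
clock: 26.35
tool_pos: [0.452, -0.3237, 0.1708]
orientation: [180.0, 0.0, -62.6]
force: [0.5, -0.4, -0.1]
opening: 0.0564
gripper_force: 0.0
```

step_arm(steps=[[[0,0,0,0,0,0.29],[0,0,0,0,0,0.58],[0,0,0,0,0,0.87],[0,0,0,0,0,1.0],[0,0,0,0,0,1.0]]])

```text
clock: 26.85
tool_pos: [0.4521, -0.3239, 0.171]
orientation: [180.0, 0.0, -91.1]
force: [0.6, 0.1, 0.2]
opening: 0.057
gripper_force: 0.0
```

```bash
python3 - <<'E'
from h import *
o=get_obs();print(o["tool_pos"],o["orientation"],o["opening"])
for u in "LMR":
    try: crank(u)
    except Exception as e: print(e)
a=o["tool_pos"];y=np.radians(o["orientation"][2]);d=np.array([.4259,-.3735])-a[:2]
print("tx",d@[np.cos(y),np.sin(y)],"ty",d@[np.sin(y),-np.cos(y)])
E
```

```text
[ 0.45212064 -0.32394069  0.1709767 ] [ 1.79969681e+02  5.28534094e-03 -9.11416475e+01] 0.05699274845773986
L arm n 135 ang 11.810467533597576 a -0.04327164493749907 knob n 68 (np.float64(-0.07473406123323308), np.float64(-0.013814455088473811))
M arm n 127 ang 10.981485564223354 a -0.042738114904303515 knob n 59 (np.float64(-0.07474015700480398), np.float64(-0.01424303919578365))
R arm n 0 ang None a nan knob n 0 None
tx 0.05007189534167026 ty 0.025228007432123587h.py:21: RuntimeWarning: Mean of empty slice.
  print(u,"arm n",m.sum(),"ang",np.degrees(np.arctan2(-b[m].mean(),-a[m].mean())) if m.any() else None,"a",a[m].mean(),"knob n",k.sum(),(a[k].mean(),b[k].mean()) if k.any() else None)
  ret = ret.dtype.type(ret / rcount)
```

step_arm(steps=[[[0.2,0.1,0,0,0,0],[0.4,0.2,0,0,0,0],[0.5,0.25,0,0,0,0],[0.5,0.25,0.2,0,0,0],[0.5,0.25,0.4,0,0,0],[0.5,0.25,0.4,0,0,0],[0.5,0.25,0.4,0,0,0]]])

```text
clock: 27.7
tool_pos: [0.4261, -0.3738, 0.1315]
orientation: [180.0, -0.0, -91.2]
force: [-0.8, 0.9, 0.2]
opening: 0.0566
gripper_force: 0.0
```

```bash
python3 - <<'E'
from h import *
o=get_obs();print(o["tool_pos"],o["orientation"],o["opening"])
p,d=snapshot("side");x,y,z=o["tool_pos"]
t=px("side",[x,y,z]);print(t)
u,v=(t-[50,45]).astype(int)
print("crop",u,v,"ring top",[(px("side",[.4259+s,-.3735,.094])-[u,v])*7 for s in(-.021,.021)],"TCP",(t-[u,v])*7)
cv2.imwrite("pics/s4.png",cv2.resize(p[v:v+80,u:u+100,::-1],(700,560),interpolation=2))
E
```

```text
[ 0.42609807 -0.37381959  0.13150738] [ 1.79958719e+02 -4.95436877e-03 -9.12272411e+01] 0.05657655919446537
[306.99093593 116.46716002]
crop 256 71 ring top [array([393.48267074, 381.17577295]), array([311.5688888 , 375.31980366])] TCP [356.93655151 318.27012012]
```

View pics/s4.png

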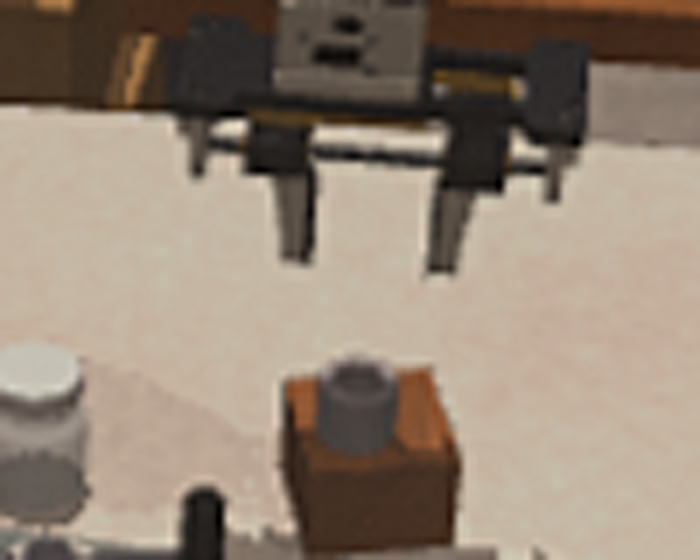

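The side crop shows the ring at (358,410) on the stand, with the open fingertips at (296,262) and (441,270). They sit about 50 rows above where the TCP projects (357,318), roughly 38 mm, which explains the miss over the knob. So I'll descend to TCP z of about 0.033 for the ring.

```bash
python3 - <<'E'
from h import *
from scipy.optimize import brentq
for v in(262,268): print(brentq(lambda z:(px("side",[.426,-.366,z])[1]-71)*7-v,0,.3))
E
```

```text
0.17143926071485158
0.16783974637129728
```

step_arm(steps=[[[0,0,0.2,0,0,0],[0,0,0.5,0,0,0],[0,0,0.75,0,0,0],[0,0,0.85,0,0,0],[0,0,0.85,0,0,0]]])

```text
clock: 28.25
tool_pos: [0.4259, -0.3736, 0.0459]
orientation: [179.9, 0.0, -91.3]
force: [0.1, -0.2, 0.4]
opening: 0.0567
gripper_force: 0.0
```

step_arm(steps=[[[0,0,0.07,0,0,0],[0,0,0.14,0,0,0],[0,0,0.14,0,0,0]]])

```text
clock: 28.55
tool_pos: [0.426, -0.3736, 0.0321]
orientation: [180.0, 0.0, -91.3]
force: [-0.9, 0.4, -0.6]
opening: 0.0567
gripper_force: 0.0
```

step_arm(steps=[[[0,0,0,0,0,0],[0,0,0,0,0,0],[0,0,0,0,0,0],[0,0,0,0,0,0],[0,0,0,0,0,0]]], jaw=170)

```text
clock: 29.05
tool_pos: [0.4264, -0.3739, 0.0327]
orientation: [-180.0, -0.0, -91.3]
force: [-0.9, 0.8, 2.8]
opening: 0.0417
gripper_force: 30.0
```

step_arm(steps=[[[0,0,-0.1,0,0,0],[0,0,-0.35,0,0,0],[0,0,-0.7,0,0,0],[0,0,-0.7,0,0,0]]])

```text
clock: 29.45
tool_pos: [0.4288, -0.3755, 0.1075]
orientation: [-179.6, -0.2, -91.2]
force: [0.8, 0.3, -0.7]
opening: 0.0415
gripper_force: 30.0
```

step_arm(steps=[[[-0.17,-0.25,0,0,0,0],[-0.33,-0.49,0,0,0,0],[-0.5,-0.74,0,0,0,0]]])

```text
clock: 29.75
tool_pos: [0.5016, -0.3249, 0.1026]
orientation: [-180.0, 0.0, -91.3]
force: [-1.2, -0.2, -0.8]
opening: 0.0414
gripper_force: 30.0
```

step_arm(steps=[[[-0.17,-0.25,0,0,0,0],[-0.33,-0.49,0,0,0,0],[-0.5,-0.74,0,0,0,0]]])

```text
clock: 30.05
tool_pos: [0.5769, -0.2763, 0.1023]
orientation: [180.0, 0.0, -91.3]
force: [1.1, -1.4, -1.0]
opening: 0.0412
gripper_force: 30.0
```

step_arm(steps=[[[-0.17,-0.25,0,0,0,0],[-0.33,-0.49,0,0,0,0],[-0.49,-0.74,0,0,0,0],[-0.49,-0.74,0,0,0,0],[-0.49,-0.74,0,0,0,0],[-0.49,-0.74,0,0,0,0]]])

```text
clock: 30.65
tool_pos: [0.6505, -0.23, 0.102]
orientation: [179.9, 0.0, -91.3]
force: [0.1, 0.7, -1.6]
opening: 0.0414
gripper_force: 30.0
```

```bash
python3 - <<'E'
from h import *
o=get_obs();print(o["tool_pos"],o["orientation"],o["opening"],o["gripper_force"])
p,d=snapshot("side")
t=px("side",[.652,-.23,.12]);u,v=(t-[50,40]).astype(int)
P=lambda q:np.round((px("side",q)-[u,v])*7)
print("pin top",P([.652,-.23,.095]),"foot",P([.652,-.23,.06]),"ring btm exp",P([*o["tool_pos"][:2],o["tool_pos"][2]+.0273]))
cv2.imwrite("pics/s5.png",cv2.resize(p[v:v+80,u:u+100,::-1],(700,560),interpolation=2))
E
```

```text
[ 0.65052387 -0.23002345  0.10204048] [ 1.79947001e+02  8.78368305e-03 -9.13082378e+01] 0.04143083957139827 29.99952821061015
pin top [357. 326.] foot [360. 381.] ring btm exp [358. 271.]
```

View pics/s5.png

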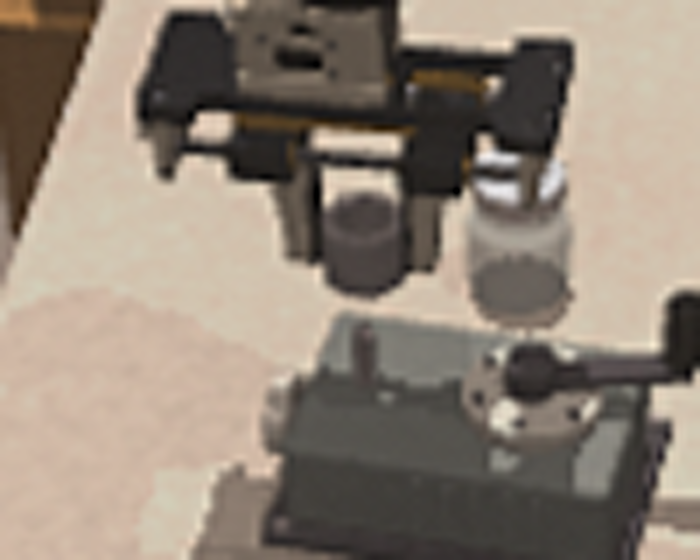

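The side crop shows the ring upright in the jaws, its centre at column 365. That lines up with the pin, whose top is at (365,328). I'm lowering it.

step_arm(steps=[[[0,0,0.1,0,0,0],[0,0,0.2,0,0,0],[0,0,0.3,0,0,0],[0,0,0.4,0,0,0],[0,0,0.5,0,0,0],[0,0,0.6,0,0,0],[0,0,0.65,0,0,0],[0,0,0.65,0,0,0]]])

```text
clock: 31.5
tool_pos: [0.6508, -0.2297, 0.0361]
orientation: [179.9, 0.0, -91.3]
force: [-0.3, -0.9, -1.2]
opening: 0.0415
gripper_force: 30.0
```

step_arm(steps=[[[0,0,0.02,0,0,0],[0,0,0.03,0,0,0],[0,0,0.03,0,0,0]]])

```text
clock: 31.8
tool_pos: [0.6516, -0.2298, 0.0345]
orientation: [-180.0, -0.0, -91.3]
force: [0.8, -1.1, 0.2]
opening: 0.0414
gripper_force: 30.0
```

step_arm(steps=[[[0,0,0.01,0,0,0],[0,0,0.01,0,0,0],[0,0,0.01,0,0,0]]])

```text
clock: 32.1
tool_pos: [0.6515, -0.2298, 0.0334]
orientation: [-180.0, -0.0, -91.3]
force: [0.0, 0.3, -1.2]
opening: 0.0414
gripper_force: 30.0
```

step_arm(steps=[[[0,0,0,0,0,0],[0,0,0,0,0,0],[0,0,0,0,0,0],[0,0,0,0,0,0],[0,0,0,0,0,0]]], jaw=90)

```text
clock: 32.6
tool_pos: [0.6514, -0.2298, 0.0333]
orientation: [-180.0, -0.0, -91.3]
force: [0.6, -0.4, -0.6]
opening: 0.0563
gripper_force: 0.0
```

step_arm(steps=[[[0,0,-0.1,0,0,0],[0,0,-0.3,0,0,0],[0,0,-0.6,0,0,0],[0,0,-1.0,0,0,0],[0,0,-1.0,0,0,0]]])

```text
clock: 33.1
tool_pos: [0.6551, -0.2309, 0.141]
orientation: [-179.4, -0.1, -91.2]
force: [-0.3, -0.2, 0.2]
opening: 0.0566
gripper_force: 0.0
```

step_arm(steps=[[[0.3,0.4,-0.2,0,0,0],[0.6,0.7,-0.2,0,0,0],[0.9,0.9,-0.2,0,0,0],[0.9,0.9,-0.2,0,0,0]]])

```text
clock: 33.5
tool_pos: [0.557, -0.3206, 0.1549]
orientation: [-179.9, -0.0, -91.5]
force: [0.7, 0.3, 0.4]
opening: 0.0563
gripper_force: 0.0
```

```bash
python3 - <<'E'
from h import *
o=get_obs();print(o["tool_pos"],o["opening"])
for u in "LMR":
    try: crank(u)
    except Exception as e: print(e)
p,d=snapshot("side");t=px("side",[.6,-.23,.08]);u,v=(t-[50,40]).astype(int)
a=cv2.resize(p[v:v+80,u:u+100,::-1],(400,320),interpolation=2)
q,e=snapshot("top");t=px("top",[.6,-.23,.08]);u,v=(t-[50,40]).astype(int)
cv2.imwrite("pics/s6.png",np.hstack([a,cv2.resize(q[v:v+80,u:u+100,::-1],(400,320),interpolation=2)]))
C=cloud("top",e);m=(np.hypot(C[...,0]-.652,C[...,1]+.23)<.03)&(C[...,2]>.085)&(C[...,2]<.11)
print(m.sum(),C[m].mean(0),np.median(C[m][:,2]))
E
```

```text
[ 0.55704062 -0.32059724  0.1548686 ] 0.0563310584781837
L arm n 136 ang 12.010061604107714 a -0.04329978516291616 knob n 65 (np.float64(-0.07465262173146514), np.float64(-0.01348039685028771))
M arm n 126 ang 10.888187646168637 a -0.04264056798934789 knob n 59 (np.float64(-0.0747264067910532), np.float64(-0.014248832407302146))
R arm n 0 ang None a nan knob n 0 None
0 [nan nan nan] nanh.py:21: RuntimeWarning: Mean of empty slice.
  print(u,"arm n",m.sum(),"ang",np.degrees(np.arctan2(-b[m].mean(),-a[m].mean())) if m.any() else None,"a",a[m].mean(),"knob n",k.sum(),(a[k].mean(),b[k].mean()) if k.any() else None)
  ret = ret.dtype.type(ret / rcount)
<stdin>:11: RuntimeWarning: Mean of empty slice.
  ret = um.true_divide(
  return _methods._mean(a, axis=axis, dtype=dtype,
```

View pics/s6.png

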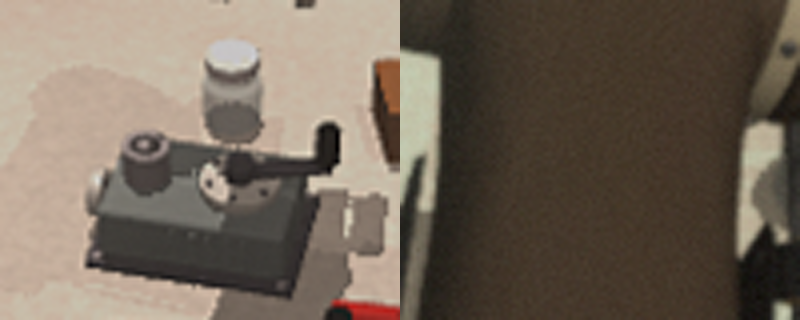

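The ring sits over the right gearbox's pin at (147,165) in the side half, with the pin visible in its hole. I'll do a quick numeric check of the right knob, then hand in.

```bash
python3 - <<'E'
from h import *
p,d=snapshot("side");C=cloud("side",d);x,y,w=U["R"];w=np.radians(w)
dx,dy,z=C[...,0]-x,C[...,1]-y,C[...,2];a=dx*np.cos(w)+dy*np.sin(w);b=-dx*np.sin(w)+dy*np.cos(w)
k=(z>.115)&(z<.125)&(abs(a+.073)<.025)&(abs(b)<.05);r=(np.hypot(a-.084,b)<.035)&(z>.09)&(z<.1)
print(k.sum(),a[k].mean(),b[k].mean(),"ring",r.sum(),a[r].mean(),b[r].mean(),np.percentile(z[r],[50,95]))
if b[k].mean()<-.0185: print(close_job())
E
```

```text
26 -0.07329794623892008 -0.02029088628458705 ring 70 0.08059990511302034 0.001103207695288037 [0.09425315 0.09834636]
the job is handed in; nothing more can be done
None
```

I rocked all three cranks and left each at its anticlockwise end, measuring free play of about 13 mm (left), 22 mm (middle) and 33 mm (right); the ring is on the right gearbox's pin, released, and the job is handed in.

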